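# Knock the mail organiser's spring pins home

## Robot

A 6-joint arm with a two-finger parallel gripper is mounted at the origin on the work surface. World frame = base frame: x ahead of the robot, y to its left, z up, the work surface at z = 0. Lengths are in m, angles in rad, forces in N, time in s.
With the tool pointing down it reaches from about 0.35 to 0.975 m from the base axis. Payload 4.9 kg.
Tool frame: the origin (TCP) lies at the very end of the fingers, on their centre line; the grasp point (between the pads) lies 19 mm behind it; z points along the fingers, y is the line along which they close (so a half turn about z gives the same grasp; the last joint's range is limited). The gripper opens to 85 mm and grips with 20 to 120 N. Pads are 22 mm wide; open, the fingers measure 114 mm over their backs; the gripper's body (76 mm by 85 mm) begins 54 mm behind the grasp point. The pads swing forward as they close: fully open they stand 13 mm farther back than shut.
Start: joints at [-0.119, 0.053, 1.613, -0, 1.476, -0.119], TCP at [0.625, 0, 0.231] pointing down, gripper open.
Joint ranges: [-3.01, 3.01], [-1.01, 2.22], [0.06, 2.58], [-1.02, 4.17], [0.09, 2.62], [-3.14, 3.14]. Speed limits (rad/s): [2.57, 2.57, 3.14, 3.14, 3.14, 3.14].

## Interface

Orientations are given as a unit quaternion [w, x, y, z].
In Python, from plant import manip gives the robot as it stands.
- The arm moves only by the shell command python3 -m pendant 'ROWS'. ROWS is JSON, a list of rows, each a list of 3 entries, a list of its own where there are three numbers: the opening, from 0 (shut) to 1 (fully open), then the shift along the tool's x, y, z in units of 12 cm (1.0 is 12 cm), then the turn about the tool's z in units of pi rad (1.0 is pi rad). In form: [[gripper, [dx, dy, dz], roll], ...]. A call has 1 to 10 rows; each row is the pose to reach, as a shift and turn from the pose commanded when the call began, along the tool's axes at that moment, turning the shorter way round; what a row does not reach only later rows make up. A row lasts 1/10 s, in which the tool goes at most 50 mm and 8.59 degrees, less where a joint would pass 70% of its speed; a pose out of reach is approached as far as the arm can. A call with a number of a shift or a turn outside -1 to 1 is refused whole. A call with a gripper value outside its range is refused whole. The fingers move at their own pace and stop on an object; the grip force is fixed at half the most. Time passes only in rows, so rows that repeat a pose let the fingers close. It gives the time, the measured TCP pose, the force, the opening and the grip force at its end, in the units of the state.
- manip.state(): the state, without advancing time (a new reading comes with each control period).
- manip.grab_frame(name): name is "scene" or "side" or "wrist"; returns a dict with "img" (400x640x3 uint8, red, green, blue), "fx", "fy", "cx", "cy" (pixels), "eye" and "rotation" of the camera in the world; the wrist camera has in their place "tool_from_camera" (4x4, takes a point from camera to tool coordinates, whose origin is the TCP and whose axes are the flange's). Camera axes: x right, y down, z forward; pixel columns grow to the right and rows downward; lengths in m; the calibration is good to about 2 mm. A picture is of the moment at which its call begins: read the wrist's pose just before it. There is no depth.
- manip.job_done(): hands the job in; it is judged then, once.
The state is a dict: "time": time; "joint_pos": joint angles; "joint_vel": joint speeds; "joint_efforts": joint torques, N m; "tool_pos": TCP position; "tool_rot": TCP orientation; "contact_force": force on the tool from outside, world axes, zero at the start; "ft_torque": the same for the moment, N m; "gripper_width": opening from 0.0 (shut) to 1.0 (fully open); "grasp_force": force on a finger pad.
Only numpy, scipy, OpenCV 4.12 (cv2) and the standard library are available. Lean on these libraries where they do the work, as an engineer would, in place of code of your own. Each camera call takes 0.05 s, during which the arm holds its last target. There are 200 camera calls.

## Task

The two spring pins that lock the mail organiser's tilt-out bin have crept up under their sliding cover. Slide the cover fully open, knock both pins down flush with their collars using the mallet (never with the hand), stand the mallet back on its striking face with its whole head on the coaster, and leave the cover slid fully shut. Leave the paperweight, the can and the keys where they are.

Things in the scene. Friction and masses are not known exactly. Their poses are not given: they have to be found in the camera images.
- organiser: white plastic mail organiser fixed to the shelf. Origin on the shelf under its middle; front faces its -x, y to its left. Spans x -65 to +80, y -165 to +175 mm; flat deck 120 mm above the shelf. Two collars, 22 mm wide, tops 10 mm above the deck, hold the pins at x -15, y +70 (pin A) and x -15, y +10 (pin B). A 6 mm thick lip along the back edge rises 36 mm above the deck
- slot_top (a point): top centre of the letter slot full of envelopes, a fixed block at the deck's +y end: 108 mm (x) by 50 mm (y), rising 70 mm above the deck, its near side 55 mm from pin A. Axes as the organiser's
- cover (a joint): how far the cover is slid open, m: 0 shut (over both pins), 0.13 fully open; it moves along the organiser's -y. A grey plastic tunnel, open at both ends, 56 mm (x) by 120 mm (y), top 40 mm above the deck, on tracks 6 mm high; centred at x -15, y +40 mm of the organiser when shut. Slides with about 1.5 N, stays where left
- cover_fin (a point): top centre of the upright fin on the cover by which it is slid: the fin is 12 mm thick along the track (y), 34 mm long across it (x), 29 mm high above the cover's top; its top is 189 mm above the shelf. Axes as the organiser's
- pin_a (a joint): depth of pin A (the pin next to the letter slot), m: at 0.022 its top is flush with its collar (130 mm above the shelf), smaller is proud by the difference; driven down against about 6 to 9 N, it stays where it is driven
- pin_a_top (a point): top centre of pin A, a steel pin with a 13 mm wide flat head. Axes as the organiser's
- pin_b (a joint): depth of pin B, as for pin A
- pin_b_top (a point): top centre of pin B, like pin A and 60 mm from it
- bin (a joint): tilt of the white bin in the organiser's front, rad: 0 closed, more leans towards -x; its lower edge is the pivot, it is 95 mm high and all below the deck. It need not be moved
- mallet: mallet standing on a flat face of its head on the coaster, handle level. Head: upright black rubber cylinder, 44 mm across, 64 mm high. Handle: flat-sided wooden bar 20 mm wide, 22 mm high, along the mallet's -x to 150 mm from the head's axis, centre line 32 mm above the lower face. Origin: centre of the lower striking face; z up. 0.3 kg, balance point 10 mm from the head's axis
- coaster: round grey hard silicone coaster stuck to the shelf, 100 mm across, 6 mm thick, the mallet's resting place. Origin: centre of its underside
- paperweight: round clear glass paperweight, 68 mm across, 50 mm high. Origin: centre of its underside. A bystander
- can: upright metal shoe-polish can, 50 mm across, 130 mm high. Origin: centre of its underside. A bystander
- key_a: a flat brass door key lying on the shelf: 54 mm long, 22 mm round bow, 4 mm thick. Origin near its middle on its underside; x runs from bow to tip. A bystander: leave it where it is.
- key_b: a flat brass door key lying on the shelf: 54 mm long, 22 mm round bow, 4 mm thick. Origin near its middle on its underside; x runs from bow to tip. A bystander: leave it where it is.
Mind the look-alikes: they are no part of the job. Leave any pink or red look-alike of the mallet alone.

How it is judged:
On the way, in this order (a step that is already met when the one before it is completed fails the run):
1. the cover is slid fully open (within 12 mm of its stop) (value of joint cover above 0.118 m), for 0.2 s.
2. both pins are driven down flush (within 2.5 mm) (value of joint each of pin_a, pin_b above 0.0195 m), for 0.2 s.
At the end, for the whole second after the job is handed in: Both pins flush with their collars to within 2.5 mm; the cover shut to within 8 mm; the mallet released and at rest, standing upright on its striking face on the coaster, the head's axis within 30 mm of the coaster's centre; paperweight, can and keys not shifted by more than 25 mm nor knocked over (all of step 2 and value of joint cover below 0.008 m and horizontal distance between mallet and coaster below 0.03 m and z of mallet in the frame of coaster between 0 and 0.012 m and angle between mallet's own z axis and vertical below 0.12 rad and linear speed of mallet below 0.02 m/s and angular speed of mallet below 0.2 rad/s); the robot touches nothing.
It fails at once if a pin pressed by the robot's fingers or arm instead of the mallet (contact force between any of the fingers, the arm and pin_a above 1 N or contact force between any of the fingers, the arm and pin_b above 1 N).
It fails at once if the paperweight is shifted by more than 25 mm or knocked over (distance of paperweight from where it was at the start of the episode above 0.025 m or angle between paperweight's own z axis and vertical above 0.5 rad).
It fails at once if the can is shifted by more than 25 mm or knocked over (distance of can from where it was at the start of the episode above 0.025 m or angle between can's own z axis and vertical above 0.5 rad).
It fails at once if a key is shifted by more than 25 mm (distance of any of key_a, key_b from where it was at the start of the episode above 0.025 m).
It also fails if it takes over 72 s, if anything falls off the work surface, if the arm or the gripper's body presses on something with over 40 N, if the wrist force passes 120 N, or if a joint passes its speed limit or range.

## Working session

There is one attempt and no reset: what is moved stays moved. The work goes in short steps, Python scripts to look and compute and a shell command to move; the robot and the scene stay as the last step left them, time stands still between calls to the robot, and variables do not carry over. Pictures are saved under pics/ and viewed, at most 10 in all, crops included, and the job is handed in when it is done.

```bash
mkdir -p pics; ls
cat > h.py <<'E'
import numpy as np, cv2, pickle
from plant import manip
def grab(n,tag):
    s=manip.state(); f=manip.grab_frame(n); f=dict(f); f['tp']=s['tool_pos']; f['tr']=s['tool_rot']
    pickle.dump(f,open(f'pics/{tag}.pkl','wb')); cv2.imwrite(f'pics/{tag}.png',f['img'][:,:,::-1]); return f
def load(tag): return pickle.load(open(f'pics/{tag}.pkl','rb'))
def q2R(q):
    from scipy.spatial.transform import Rotation as R
    return R.from_quat([q[1],q[2],q[3],q[0]]).as_matrix()
def cam(f):
    if 'eye' in f and f['eye'] is not None: return np.array(f['eye']),np.array(f['rotation'])
    T=np.array(f['tool_from_camera']); R=q2R(f['tr']); return np.array(f['tp'])+R@T[:3,3],R@T[:3,:3]
def ray(f,u,v):
    e,R=cam(f); d=R@np.array([(u-f['cx'])/f['fx'],(v-f['cy'])/f['fy'],1]); return e,d/np.linalg.norm(d)
def onz(f,u,v,z):
    e,d=ray(f,u,v); return e+d*(z-e[2])/d[2]
def tri(*o):
    A=np.zeros((3,3));b=np.zeros(3);L=[ray(*x) for x in o]
    for e,d in L:
        P=np.eye(3)-np.outer(d,d);A+=P;b+=P@e
    p=np.linalg.solve(A,b); return p,[np.linalg.norm(np.cross(p-e,d)) for e,d in L]
def proj(f,p):
    e,R=cam(f);c=R.T@(np.array(p)-e);return c[0]/c[2]*f['fx']+f['cx'],c[1]/c[2]*f['fy']+f['cy']
E
python3 - <<'E'
from h import *
print(manip.state())
fs=[grab(n,n+'0') for n in ('scene','side','wrist')]
for f in fs: print({k:v for k,v in f.items() if k!='img'})
E
```

```text
pics
{'time': 0.0, 'joint_pos': array([-1.18992334e-01,  5.33983274e-02,  1.61430719e+00,  1.69465057e-05,
        1.47599524e+00, -1.19009976e-01]), 'joint_vel': array([-1.01054888e-03, -5.66403089e-05,  3.32207833e-04, -2.81393614e-04,
       -1.67880528e-04, -1.13384621e-04]), 'joint_efforts': array([ 2.70554956e-04, -3.93670499e+01, -3.70175600e+01, -1.62778279e-04,
        6.93513779e-03, -6.06393527e-06]), 'tool_pos': array([6.24372821e-01, 8.49398063e-05, 2.30029430e-01]), 'tool_rot': array([-8.33755173e-04,  7.07100724e-01,  7.07112052e-01, -6.44940386e-04]), 'contact_force': array([-0.4590274 , -0.14750149,  0.55788033]), 'ft_torque': array([ 0.00211617, -0.00489485,  0.02321315]), 'grasp_force': 0.0, 'gripper_width': 0.999406840897672}
{'fx': 424.728706378337, 'fy': 424.728706378337, 'cx': 322.60347993495265, 'cy': 199.0261500249895, 'eye': array([ 0.70388956, -0.3309169 ,  0.94334542]), 'rotation': array([-0.27219915,  0.92299905,  0.26295686, -0.06952741]), 'tp': array([6.24372821e-01, 8.49398063e-05, 2.30029430e-01]), 'tr': array([-8.33755173e-04,  7.07100724e-01,  7.071
[... 316 characters left out ...]
-01]), 'tr': array([-8.02665052e-04,  7.07103190e-01,  7.07109634e-01, -6.33202900e-04])}
{'fx': 333.4438429565288, 'fy': 333.4438429565288, 'cx': 320.19891779513375, 'cy': 195.08821493553717, 'tool_from_camera': array([[-1.16271048e-03, -9.48983940e-01, -3.15322265e-01,
         8.03655764e-02],
       [ 9.99999274e-01, -1.20352073e-03, -6.52912711e-05,
        -9.02378112e-05],
       [-3.17536514e-04, -3.15322112e-01,  9.48984650e-01,
        -1.43245514e-01],
       [ 0.00000000e+00,  0.00000000e+00,  0.00000000e+00,
         1.00000000e+00]]), 'tp': array([6.24437717e-01, 5.70218466e-05, 2.30188849e-01]), 'tr': array([-7.20981123e-04,  7.07108043e-01,  7.07104910e-01, -5.85321631e-04])}
```

View pics/scene0.png

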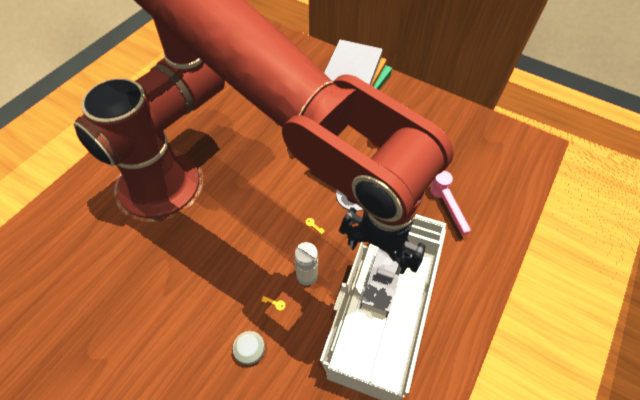

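View pics/side0.png

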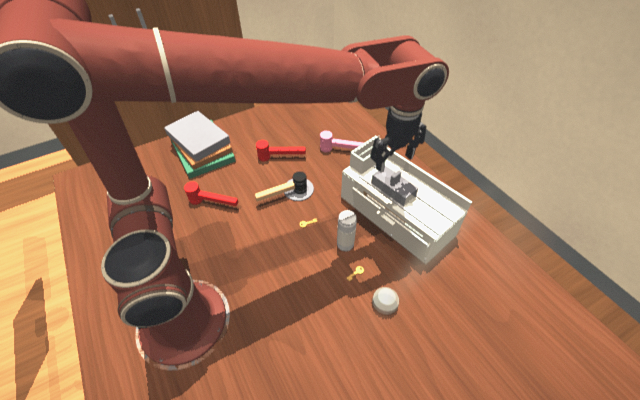

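```bash
sed -i "s/np.array(f\['rotation'\])/q2R(f['rotation'])/" h.py
python3 - <<'E'
from h import *
s=load('side0');
for n,p,z in [('blackhead top',(300,177),.07),('handle end top',(258,199),.049),('organiser corners NL',(372,139),.12),('can base',(346,247),0),('pw',(386,303),.02)]: print(n,onz(s,*p,z).round(3))
im=cv2.resize(s['img'][110:290,230:490,::-1],None,fx=3,fy=3,interpolation=cv2.INTER_CUBIC); cv2.imwrite('pics/sidecrop.png',im)
E
```

```text
blackhead top [0.468 0.235 0.07 ]
handle end top [0.321 0.236 0.049]
organiser corners NL [0.73  0.222 0.12 ]
can base [ 0.478 -0.022  0.   ]
pw [ 0.466 -0.225  0.02 ]
```

View pics/sidecrop.png

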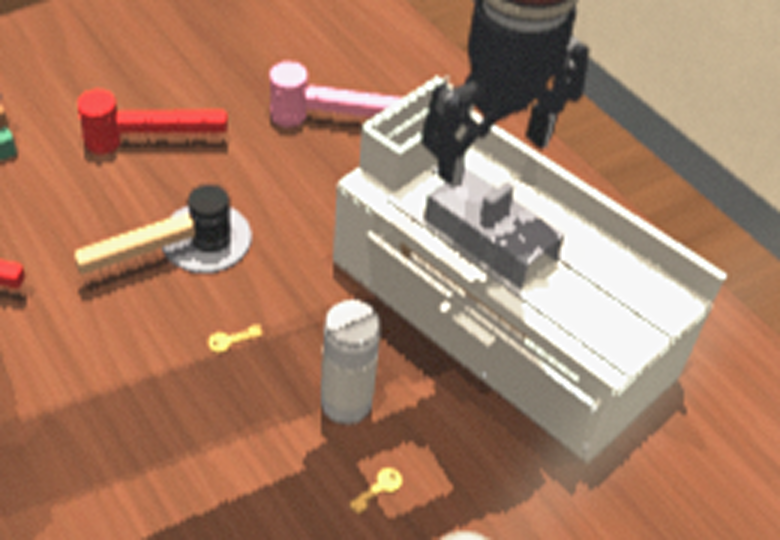

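View pics/wrist0.png

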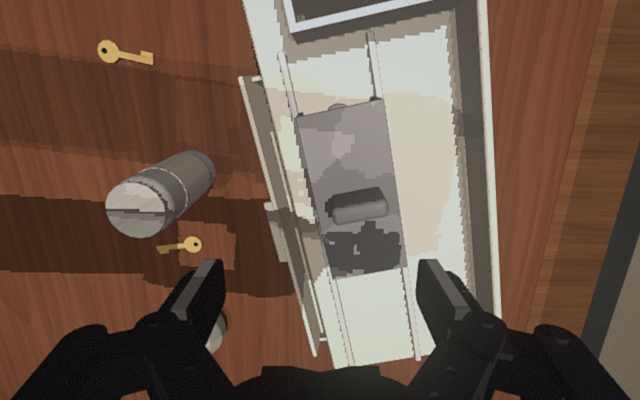

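```bash
cat > fit.py <<'E'
from h import *
from scipy.optimize import least_squares
w,s=load('wrist0'),load('side0')
obs=[(w,(297,116),(-43,100,160)),(w,(382,100),(13,100,160)),(w,(335,278),(-43,-20,160)),(w,(402,265),(13,-20,160)),
(s,(230+593/3,110+452/3),(-65,-165,0)),(s,(230+724/3,110+275/3),(80,-165,156)),(s,(230+522/3,110+283/3),(-43,-20,160)),(s,(230+562/3,110+240/3),(13,-20,160))]
def W(p,m):
    c,sn=np.cos(p[2]),np.sin(p[2]);x,y,z=np.array(m)/1000;return np.array([p[0]+c*x-sn*y,p[1]+sn*x+c*y,z+p[3]])
f=lambda p:np.concatenate([np.array(proj(o[0],W(p,o[2])))-o[1] for o in obs])
r=least_squares(f,[.66,0,.2,0],loss='soft_l1',x_scale=[.01,.01,.05,.01]);P=r.x
if __name__=='__main__':
    print(P,f(P).reshape(-1,2).round(1))
    print('fin',W(P,(-15,40,189)),'A',W(P,(-15,70,130)),'B',W(P,(-15,10,130)))
    for m in [(-32,34,189),(2,34,189),(-32,46,189),(2,46,189)]: print(m,np.round(proj(w,W(P,m))),np.round((np.array(proj(s,W(P,m)))-[230,110])*3))
    hc=[(s,(300,177))]
E
python3 fit.py
```

```text
[ 0.66928206 -0.02951645  0.18486251 -0.00512319] [[-1.2  0.5]
 [ 0.7 -0.3]
 [-6.1 -1. ]
 [ 1.2 -0.1]
 [ 1.9 10.8]
 [ 6.4  7.6]
 [ 0.2 -4.3]
 [ 0.4 -0.2]]
fin [0.64718518 0.00704484 0.18387681] A [0.64167084 0.03653368 0.12487681] B [ 0.65269952 -0.02244401  0.12487681]
(-32, 34, 189) [332. 225.] [490. 209.]
(2, 34, 189) [387. 215.] [515. 191.]
(-32, 46, 189) [329. 207.] [480. 201.]
(2, 46, 189) [384. 197.] [505. 184.]
```

```bash
python3 -m pendant '[[0,[0.4,0.12,0],-0.03],[0,[0.4,0.12,0],-0.06],[0,[0.4,0.12,0],-0.06],[0,[0.4,0.12,0],-0.06],[0,[0.4,0.12,0],-0.06],[0,[0.4,0.12,0],-0.06]]'
python3 - <<'E'
from h import *
grab('wrist','wrist1');grab('side','side1')
E
```

```text
time: 0.75
tool_pos: [0.6393, 0.0474, 0.2313]
tool_rot: [-0.0, 0.638, 0.77, -0.0]
contact_force: [0.3, -0.1, 0.1]
gripper_width: 0.001
grasp_force: 0.0
```

View pics/wrist1.png

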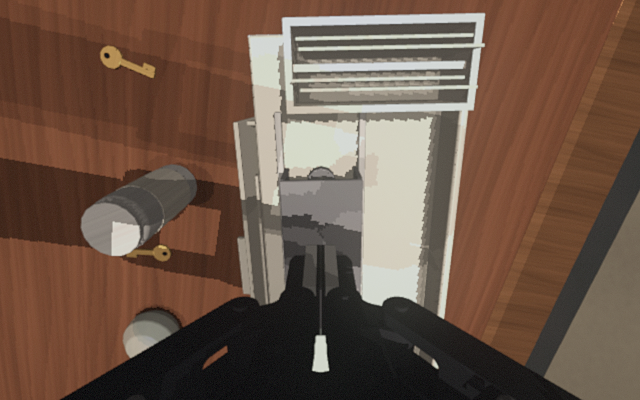

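Run:
```python
import fit
from fit import *
v=load('wrist1')
for p in [(287,110),(475,108),(485,14),(283,17)]: print('slot',onz(v,*p,.19).round(4))
for p in [(281,180),(361,179)]: print('cover',onz(v,*p,.16).round(4))
print([tri((w,a[0],a[1]),(v,b[0],b[1]))[0].round(4) for a,b in [((297,116),(281,180)),((382,100),(361,179)),((293,32),(287,110))]])
obs=fit.obs[:4]+[(v,(281,180),(-43,100,160)),(v,(361,179),(13,100,160)),(fit.s,(230+562/3,110+240/3),(13,-20,160))]
g=lambda p:np.concatenate([np.array(proj(o[0],W(p,o[2])))-o[1] for o in obs])
P=least_squares(g,P,loss='soft_l1',x_scale=[.01,.01,.05,.01]).x;print(P,g(P).reshape(-1,2).round(1))
for m in [(-15,40,189),(-15,70,130),(-15,10,130),(-15,82,170)]: print(m,W(P,m).round(4))
```

```text
slot [0.6091 0.1101 0.19  ]
slot [0.7081 0.1298 0.19  ]
slot [0.6981 0.1737 0.19  ]
slot [0.6003 0.154  0.19  ]
cover [0.6097 0.0619 0.16  ]
cover [0.662  0.0724 0.16  ]
[array([0.6096, 0.0615, 0.1589]), array([0.6632, 0.071 , 0.1543]), array([0.6082, 0.1082, 0.1681])]
[ 0.66985517 -0.0298286   0.18954108 -0.00598042] [[-0.8  1.3]
 [ 0.6  0.2]
 [-5.2 -1.1]
 [ 1.8 -0.4]
 [-0.7 -0.4]
 [ 1.   0.3]
 [ 0.6 -0. ]]
(-15, 40, 189) [0.6476 0.0066 0.183 ]
(-15, 70, 130) [0.6419 0.0361 0.124 ]
(-15, 10, 130) [ 0.6532 -0.0228  0.124 ]
(-15, 82, 170) [0.6397 0.0479 0.164 ]
```

```bash
python3 -m pendant '[[0,[0,0,0.2],0],[0,[0,0,0.4],0],[0,[0,0,0.52],0],[0,[0,0,0.52],0],[0,[0,0,0.52],0]]'; python3 -m pendant '[[0,[-0.1,0,0],0],[0,[-0.2,0,0],0],[0,[-0.3,0,0],0],[0,[-0.4,0,0],0],[0,[-0.5,0,0],0],[0,[-0.6,0,0],0],[0,[-0.7,0,0],0],[0,[-0.8,0,0],0],[0,[-0.9,0,0],0],[0,[-1,0,0],0]]';python3 -m pendant '[[0,[-0.1,0,0],0],[0,[-0.15,0,0],0],[0,[-0.15,0,0],0],[0,[-0.15,0,0],0]]'
```

```text
time: 1.35
tool_pos: [0.6396, 0.0479, 0.1693]
tool_rot: [0.0, 0.638, 0.77, 0.0]
contact_force: [-0.6, 0.8, 0.6]
gripper_width: 0.003
grasp_force: 0.0
time: 2.35
tool_pos: [0.662, -0.0708, 0.1687]
tool_rot: [-0.0, 0.637, 0.771, -0.0]
contact_force: [1.4, 1.9, 0.1]
gripper_width: 0.002
grasp_force: 1.0
time: 2.75
tool_pos: [0.6644, -0.0832, 0.1688]
tool_rot: [-0.004, 0.637, 0.771, 0.003]
contact_force: [-3.2, 16.2, 3.8]
gripper_width: -0.002
grasp_force: 7.9
```

```bash
python3 -m pendant '[[0,[0.15,0,0],0],[0,[0.15,0,-0.3],0],[0,[0.15,0,-0.7],0],[0,[0.15,0,-0.9],0],[0.5,[0.4,-0.3,-0.9],0.06],[0.5,[0.8,-0.6,-0.9],0.06],[0.8,[1,-1,-0.9],0.06],[1,[1,-1,-0.9],0.06],[1,[1,-1,-0.9],0.06]]'
python3 - <<'E'
from h import *
grab('wrist','wrist2');s=grab('side','side2');c=grab('scene','scene2');w=load('wrist2')
a=cv2.resize(s['img'][110:290,230:490],(520,360));b=cv2.resize(w['img'],(560,350))[:,:,:]
b=cv2.resize(w['img'],(512,320)); a=cv2.resize(s['img'][130:270,240:480],(480,280))
o=np.zeros((600,800,3),np.uint8);o[:320,:512]=b;o[320:600,:480]=a;o[:200,512:800]=0
e=c['img'][150:400,290:450];o[200:600,544:800]=cv2.resize(e,(256,400))
cv2.imwrite('pics/m2.png',o[:,:,::-1])
E
```

```text
time: 3.65
tool_pos: [0.5237, 0.008, 0.277]
tool_rot: [0.001, 0.707, 0.707, -0.0]
contact_force: [0.2, 0.2, -0.5]
gripper_width: 0.842
grasp_force: 0.0
```

View pics/m2.png

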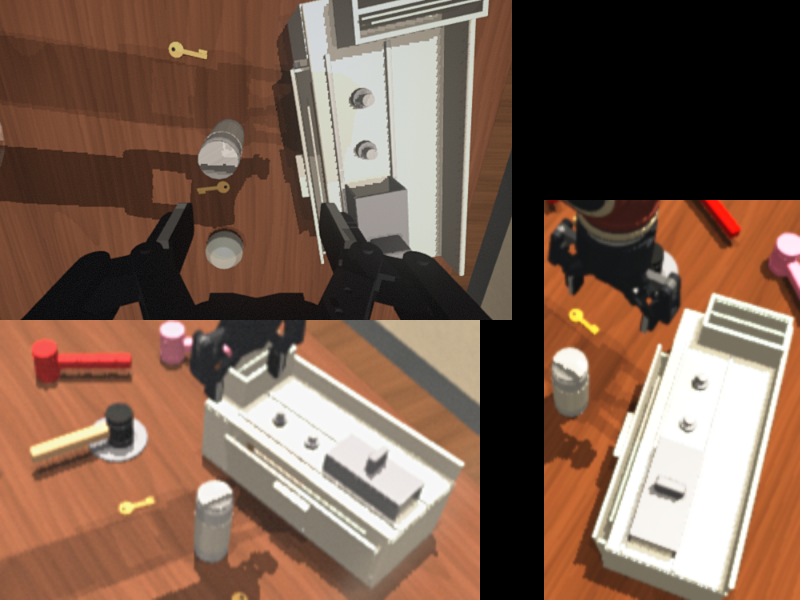

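Run:
```python
from h import *
w,s,c=load('wrist2'),load('side2'),load('scene2')
for n,a,b,d in [('A',(459,123),(379.5,178),(387.5,261)),('B',(461,190),(396.5,188.5),(379.5,288))]:
  p,e=tri((w,*a),(s,*b),(c,*d));print(n,p.round(4),np.round(e,4)); print(tri((s,*b),(c,*d))[0].round(4),tri((w,*a),(c,*d))[0].round(4))
for f,t,x,y in [(w,'w',439,0),(s,'s',360,0)]: pass
A=cv2.resize(w['img'][90:220,415:505],None,fx=4,fy=4,interpolation=2)
B=cv2.resize(s['img'][165:205,360:420],None,fx=7,fy=7,interpolation=2)[:280]
C=cv2.resize(c['img'][240:310,365:405],None,fx=4,fy=4,interpolation=2)[:240]
o=np.zeros((560,800,3),np.uint8);o[:520,:360]=A;o[:280,360:780]=B;o[280:560,360:520]=cv2.resize(c['img'][240:310,365:405],None,fx=4,fy=4,interpolation=2)
D=cv2.resize(s['img'][165:218,250:320],None,fx=4,fy=4,interpolation=2);o[300:300+D.shape[0],520:520+D.shape[1]]=D
cv2.imwrite('pics/m3.png',o[:,:,::-1])
```

```text
A [0.6378 0.0573 0.1355] [0.0023 0.0017 0.0008]
[0.637  0.0581 0.1337] [0.6381 0.0569 0.1386]
B [ 0.6504 -0.0024  0.1362] [0.001  0.0013 0.0011]
[ 0.65  -0.004  0.139] [ 0.6502 -0.0024  0.134 ]
```

View pics/m3.png

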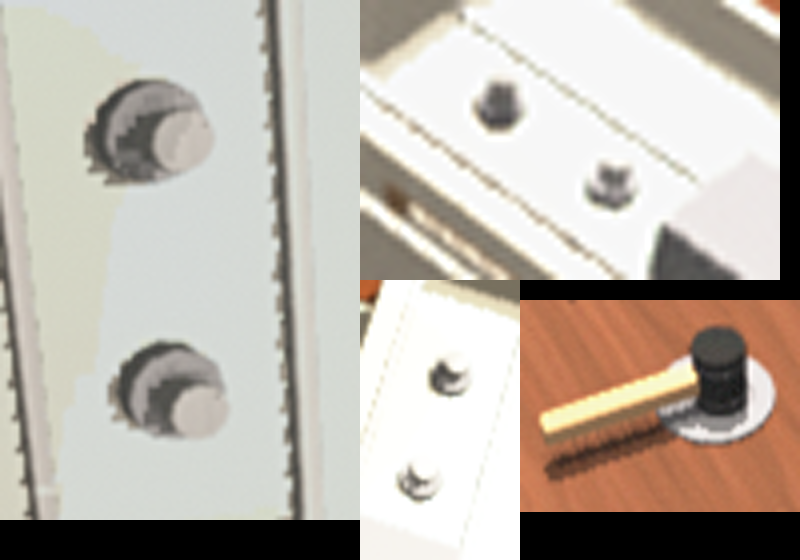

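```bash
python3 -m pendant '[[1,[0.4,-0.2,0],0.05],[1,[0.8,-0.4,0],0.1],[1,[1,-0.6,0],0.15],[1,[1,-0.8,0],0.2],[1,[1,-0.8,0],0.25]]' >/dev/null;  python3 -m pendant '[[1,[0.4,0.4,0],0.05],[1,[0.4,0.4,0],0.1],[1,[0.4,0.4,0],0.15],[1,[0.4,0.4,0],0.2],[1,[0.4,0.4,0],0.25],[1,[0.4,0.4,0],0.25],[1,[0.4,0.4,0],0.25],[1,[0.4,0.4,0],0.25]]'
python3 - <<'E'
from h import *
w=grab('wrist','wrist3');s=load('side2');c=load('scene2');w2=load('wrist2')
for n,a,b,d in [('A',(460.75,125.5),(380,177.9),(387.5,263)),('B',(465,192.5),(396.4,189.6),(380,289))]:
  p,e=tri((w2,*a),(s,*b),(c,*d));print(n,p.round(4),np.round(e,4)); print(onz(w2,*a,.145).round(4),tri((s,*b),(c,*d))[0].round(4))
print('side head',onz(s,299.5,175.75,.07).round(4),'coaster',onz(s,299.3,190,.006).round(4))
E
```

```text
time: 5.1
tool_pos: [0.4975, 0.1319, 0.2768]
tool_rot: [0.0, 0.999, 0.033, -0.0]
contact_force: [-0.8, -0.2, -0.1]
gripper_width: 0.998
grasp_force: 0.0
A [0.6395 0.0552 0.1353] [0.0025 0.0022 0.0014]
[0.6381 0.0563 0.145 ] [0.6385 0.0558 0.1336]
B [ 0.652  -0.0039  0.1349] [0.0019 0.0017 0.0005]
[ 0.6494 -0.001   0.145 ] [ 0.6515 -0.003   0.1328]
side head [0.4687 0.2403 0.07  ] coaster [0.4641 0.2396 0.006 ]
```

View pics/wrist3.png

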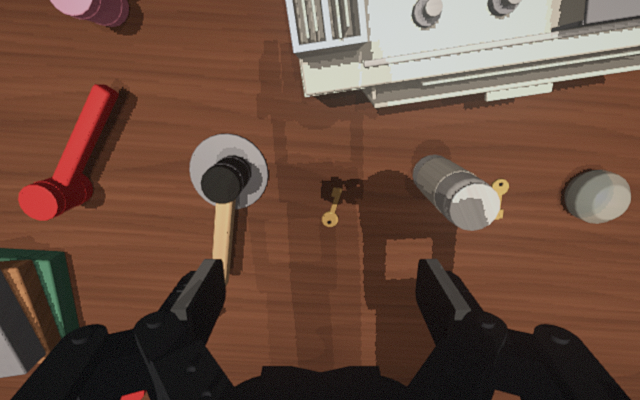

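Run:
```python
from h import *
w,s=load('wrist3'),load('side2')
print(tri((w,221,181),(s,299.5,175.75)),tri((w,228.5,170.5),(s,299.3,190)))
print('head',onz(w,221,181,.07),'coaster',onz(w,228.5,170.5,.006),'h1',onz(w,227,205,.049),'h2',onz(w,220,255,.049))
for p in [(257.5,194),(256,197),(300,178)]: print('end side',onz(s,*p,.049))
R=q2R(w['tr']);print(R.round(3))
```

```text
(array([0.47000355, 0.23971847, 0.06869724]), [np.float64(0.0016707639490432446), np.float64(0.0016707639490431533)]) (array([ 0.46594935,  0.24703667, -0.00102037]), [np.float64(0.0016877628994854913), np.float64(0.0016877628994856622)])
head [0.47157514 0.23796284 0.07      ] coaster [0.46665999 0.2465344  0.006     ] h1 [0.43598327 0.2378327  0.049     ] h2 [0.36885828 0.24812975 0.049     ]
end side [0.32762258 0.25598639 0.049     ]
end side [0.31856763 0.24699102 0.049     ]
end side [0.474141   0.24913764 0.049     ]
[[ 0.998  0.065 -0.   ]
 [ 0.065 -0.998 -0.   ]
 [-0.     0.    -1.   ]]
```

```bash
python3 -m pendant '[[0.55,[-0.3,-0.4,0],0.046],[0.55,[-0.5,-0.7,0.2],0.046],[0.55,[-0.71,-0.98,0.5],0.046],[0.55,[-0.71,-0.98,0.9],0.046],[0.55,[-0.71,-0.98,0.9],0.046],[0.55,[-0.71,-0.98,0.9],0.046],[0.55,[-0.71,-0.98,0.9],0.046]]'
python3 - <<'E'
from h import *
w=grab('wrist','wrist4')
E
```

```text
time: 5.85
tool_pos: [0.4058, 0.244, 0.1712]
tool_rot: [-0.0, 0.999, -0.04, 0.001]
contact_force: [0.4, 0.2, 0.3]
gripper_width: 0.554
grasp_force: 0.0
```

View pics/wrist4.png

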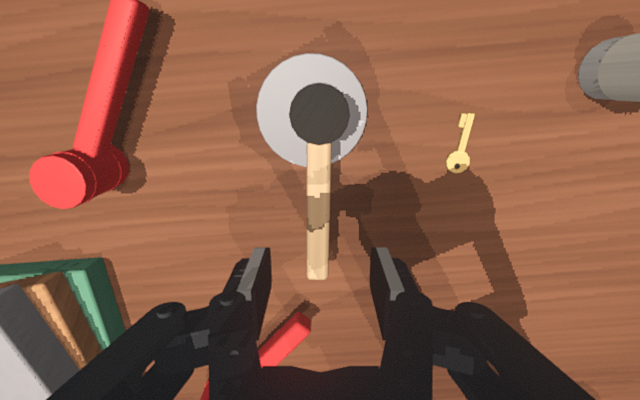

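Run:
```python
from h import *
w,o,s=load('wrist4'),load('wrist3'),load('side2')
print('head',onz(w,319,113,.07),tri((w,319,113),(o,221,181),(s,299.5,175.75)))
print('coaster',onz(w,312,109,.006),tri((w,312,109),(o,228.5,170.5),(s,299.3,190)))
print('h near',onz(w,319,145,.049),'end',onz(w,317,268,.049), 'red',onz(w,308,322,.05))
print('handle height',tri((w,317,273),(s,257,196)))
print(q2R(w['tr']).round(3),w['tp'])
```

```text
head [0.46749223 0.23930053 0.07      ] (array([0.46909285, 0.23937597, 0.06920127]), [np.float64(0.0016576489632413984), np.float64(0.0023486355766686967), np.float64(0.0012871765749561637)])
coaster [0.46665658 0.24595317 0.006     ] (array([ 0.46604034,  0.24655238, -0.00048539]), [np.float64(0.00045587052815268227), np.float64(0.0019180039173027246), np.float64(0.0014898868281345461)])
h near [0.44108613 0.2415792  0.049     ] end [0.33013664 0.25258849 0.049     ] red [0.27315259 0.26603391 0.05      ]
handle height (array([0.32342171, 0.25283116, 0.0455166 ]), [np.float64(0.0005973684017917231), np.float64(0.0005973684017917502)])
[[ 0.997 -0.08   0.003]
 [-0.08  -0.997  0.001]
 [ 0.003 -0.001 -1.   ]] [0.40576278 0.24395724 0.17119524]
```

```bash
python3 -m pendant '[[0.55,[0,-0.01,0.3],0.005],[0.55,[0,-0.01,0.6],0.005],[0.55,[0,-0.01,0.9],0.005],[0.55,[0,-0.01,0.95],0.005],[0.55,[0,-0.01,0.95],0.005]]'; python3 -m pendant '[[0.55,[0,0,0.15],0],[0.55,[0,0,0.29],0],[0.55,[0,0,0.29],0],[0,[0,0,0.29],0],[0,[0,0,0.29],0],[0,[0,0,0.29],0],[0,[0,0,0.29],0],[0,[0,0,0.29],0],[0,[0,0,0.29],0]]'
```

```text
time: 6.4
tool_pos: [0.405, 0.245, 0.0558]
tool_rot: [-0.0, 0.999, -0.048, 0.0]
contact_force: [-0.3, -0.1, 0.3]
gripper_width: 0.552
grasp_force: 0.0
time: 7.3
tool_pos: [0.4059, 0.246, 0.0226]
tool_rot: [-0.001, 0.999, -0.048, 0.002]
contact_force: [-1.4, -0.5, 6.5]
gripper_width: 0.222
grasp_force: 59.3
```

```bash
python3 -m pendant '[[0,[0,0,-0.1],0],[0,[0,0,-0.3],0],[0,[0,0,-0.5],0],[0,[0,0,-0.7],0],[0,[0,0,-0.9],0],[0,[0,0,-1],0],[0,[0,0,-1],0]]'; python3 -m pendant '[[0,[0,0,-0.2],0],[0,[0,0,-0.5],0],[0,[0.1,0.1,-0.8],0],[0,[0.3,0.3,-0.95],0],[0,[0.5,0.5,-0.95],0],[0,[0.7,0.65,-0.95],0],[0,[0.78,0.69,-0.95],0],[0,[0.78,0.69,-0.95],0]]';  python3 -m pendant '[[0,[0.2,0.2,0],0],[0,[0.4,0.4,0],0],[0,[0.6,0.55,0],0],[0,[0.7,0.65,0],0],[0,[0.78,0.69,0],0],[0,[0.78,0.69,0],0],[0,[0.78,0.69,0],0],[0,[0.78,0.69,0],0]]'
python3 - <<'E'
from h import *
w=grab('wrist','wrist5');s=grab('side','side5');c=grab('scene','scene5')
o=np.zeros((560,800,3),np.uint8);o[:320,:512]=cv2.resize(w['img'],(512,320));o[320:560,:480]=cv2.resize(s['img'][130:250,300:540],(480,240))
o[200:560,512:800]=cv2.resize(c['img'][150:350,300:460],(288,360))
cv2.imwrite('pics/m5.png',o[:,:,::-1])
E
```

```text
time: 8.0
tool_pos: [0.405, 0.2457, 0.1422]
tool_rot: [-0.001, 0.999, -0.048, 0.002]
contact_force: [-0.0, 0.3, -3.2]
gripper_width: 0.221
grasp_force: 59.2
time: 8.8
tool_pos: [0.4892, 0.1532, 0.2521]
tool_rot: [0.0, 0.999, -0.049, -0.002]
contact_force: [-0.1, -0.1, -4.5]
gripper_width: 0.221
grasp_force: 59.4
time: 9.6
tool_pos: [0.574, 0.0637, 0.2541]
tool_rot: [-0.0, 0.999, -0.047, -0.0]
contact_force: [-0.5, 0.7, -2.4]
gripper_width: 0.222
grasp_force: 59.5
```

View pics/m5.png

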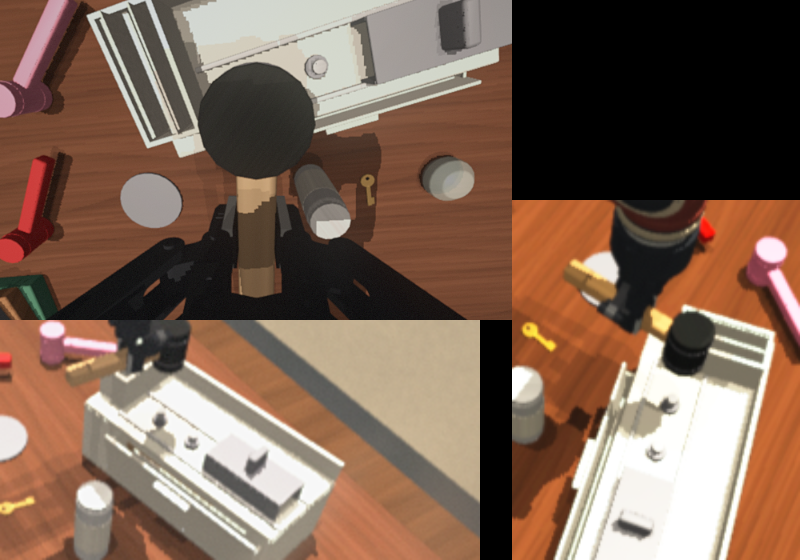

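Run:
```python
from h import *
w,c,s=load('wrist5'),load('scene5'),load('side5')
print(onz(w,320,151,.3015),onz(c,401.7,226.7,.3015),tri((w,320,151),(c,401.7,226.7))[0])
print('coaster',onz(w,189,250,.006))
for n,f,p in [('B w',w,(316*1.25,67*1.25)),('A scene',c,(300+160/1.8,150+201/1.8)),('B scene',c,(300+145/1.8,150+250/1.8)),('A side',s,(300+159/2,130+95/2)),('B side',s,(300+192/2,130+119/2))]: print(n,onz(f,*p,.143).round(4))
R=q2R(w['tr']);print(R.round(3)); print(w['tp'], 'to A',(R.T@(np.array([.6385-.062,.0555+.0065,.2541])-w['tp'])/.12).round(3))
```

```text
[0.63635057 0.05720458 0.3015    ] [0.64248393 0.04843853 0.3015    ] [0.63765797 0.05683781 0.28897853]
coaster [0.4661706 0.2458246 0.006    ]
B w [0.6499 0.0015 0.143 ]
A scene [0.6408 0.0542 0.143 ]
B scene [ 0.6531 -0.0069  0.143 ]
A side [0.6319 0.0526 0.143 ]
B side [ 0.6437 -0.0082  0.143 ]
[[ 0.996 -0.094 -0.   ]
 [-0.094 -0.996  0.   ]
 [-0.    -0.    -1.   ]]
[0.57401289 0.06365451 0.25407701] to A [ 0.022  0.012 -0.   ]
```

```bash
python3 -m pendant '[[0,[0.02,0.01,0.2],0],[0,[0.02,0.01,0.4],0],[0,[0.02,0.01,0.6],0],[0,[0.02,0.01,0.65],0],[0,[0.02,0.01,0.7],0],[0,[0.02,0.01,0.75],0],[0,[0.02,0.01,0.8],0],[0,[0.02,0.01,0.84],0]]';python3 -m pendant '[[0,[0,0,0.02],0],[0,[0,0,0.03],0],[0,[0,0,0.04],0],[0,[0,0,0.04],0]]'
```

```text
time: 10.55
tool_pos: [0.5779, 0.0612, 0.1553]
tool_rot: [-0.0, 0.999, -0.048, 0.001]
contact_force: [-4.5, -0.4, 3.8]
gripper_width: 0.223
grasp_force: 60.6
time: 10.95
tool_pos: [0.5778, 0.0613, 0.1493]
tool_rot: [-0.0, 0.999, -0.048, 0.001]
contact_force: [-1.5, -0.3, 3.5]
gripper_width: 0.222
grasp_force: 60.6
```

```bash
python3 -m pendant '[[0,[0,0,0.01],0],[0,[0,0,0.02],0],[0,[0,0,0.03],0],[0,[0,0,0.03],0]]';python3 -m pendant '[[0,[0,0,0.01],0],[0,[0,0,0.02],0],[0,[0,0,0.03],0],[0,[0,0,0.03],0]]'
```

```text
time: 11.35
tool_pos: [0.5777, 0.0612, 0.1465]
tool_rot: [-0.0, 0.999, -0.048, 0.001]
contact_force: [-3.7, 1.2, 9.2]
gripper_width: 0.218
grasp_force: 61.3
time: 11.75
tool_pos: [0.577, 0.0613, 0.1449]
tool_rot: [0.0, 0.999, -0.047, -0.0]
contact_force: [-11.8, 1.0, 19.3]
gripper_width: 0.219
grasp_force: 63.1
```

```bash
python3 -m pendant '[[0,[0,0,-0.1],0],[0,[0,0,-0.3],0],[0,[0,0,-0.45],0],[0,[0.08,0.24,-0.45],0],[0,[0.15,0.48,-0.45],0],[0,[0.15,0.48,-0.45],0],[0,[0.15,0.48,-0.45],0]]';python3 -m pendant '[[0,[0,0,0.1],0],[0,[0,0,0.2],0],[0,[0,0,0.25],0],[0,[0,0,0.3],0],[0,[0,0,0.35],0],[0,[0,0,0.4],0],[0,[0,0,0.42],0],[0,[0,0,0.42],0]]'
python3 -m pendant '[[0,[0,0,0.01],0],[0,[0,0,0.02],0],[0,[0,0,0.03],0],[0,[0,0,0.03],0]]'
```

```text
time: 12.45
tool_pos: [0.5881, 0.0018, 0.193]
tool_rot: [-0.0, 0.999, -0.048, -0.002]
contact_force: [-0.6, 1.2, -3.3]
gripper_width: 0.225
grasp_force: 59.9
time: 13.25
tool_pos: [0.5899, 0.0024, 0.1456]
tool_rot: [-0.0, 0.999, -0.047, 0.001]
contact_force: [-2.7, 2.6, 1.6]
gripper_width: 0.225
grasp_force: 60.8
time: 13.65
tool_pos: [0.5898, 0.0024, 0.1451]
tool_rot: [-0.0, 0.999, -0.047, 0.0]
contact_force: [-13.6, 2.9, 16.4]
gripper_width: 0.226
grasp_force: 62.9
```

```bash
python3 -m pendant '[[0,[0,0,0.01],0],[0,[0,0,0.015],0],[0,[0,0,0.015],0]]'; python3 -m pendant '[[0,[0,0,-0.2],0],[0,[0,0,-0.4],0],[0,[0,0,-0.7],0],[0,[0,0,-0.95],0],[0,[-0.3,-0.1,-1],0],[0,[-0.6,-0.2,-1],0],[0,[-0.9,-0.4,-1],0],[0,[-0.9,-0.6,-1],0],[0,[-0.9,-0.6,-1],0],[0,[-0.9,-0.6,-1],0]]'
python3 - <<'E'
from h import *
w=grab('wrist','wrist6');s=grab('side','side6');c=grab('scene','scene6')
o=np.zeros((560,800,3),np.uint8);o[:320,:512]=cv2.resize(w['img'],(512,320));o[320:560,:480]=cv2.resize(s['img'][155:215,350:470],(480,240),interpolation=2)
o[200:560,512:800]=cv2.resize(c['img'][230:330,340:420],(288,360),interpolation=2)
cv2.imwrite('pics/m6.png',o[:,:,::-1])
E
```

```text
time: 13.95
tool_pos: [0.59, 0.0023, 0.1448]
tool_rot: [0.0, 0.999, -0.047, 0.001]
contact_force: [-16.6, 3.3, 23.4]
gripper_width: 0.227
grasp_force: 63.7
time: 14.95
tool_pos: [0.4887, 0.084, 0.2587]
tool_rot: [0.0, 0.999, -0.047, -0.0]
contact_force: [-0.1, 0.4, -2.8]
gripper_width: 0.22
grasp_force: 60.0
```

View pics/m6.png

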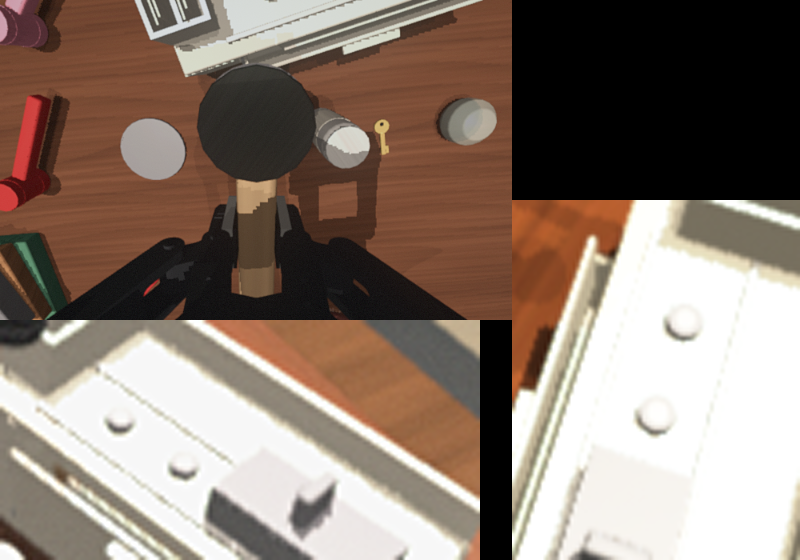

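```bash
python3 -m pendant '[[0,[-0.15,-0.2,0],0],[0,[-0.3,-0.4,0],0],[0,[-0.45,-0.6,0],0],[0,[-0.6,-0.8,0],0],[0,[-0.75,-1,0],0],[0,[-0.84,-1,0],0],[0,[-0.84,-1,0],0]]' >/dev/null; python3 -m pendant '[[0,[0,-0.2,0.2],0],[0,[0,-0.33,0.4],0],[0,[0,-0.33,0.6],0],[0,[0,-0.33,0.8],0],[0,[0,-0.33,1],0],[0,[0,-0.33,1],0],[0,[0,-0.33,1],0]]';python3 -m pendant '[[0,[0,0,0.2],0],[0,[0,0,0.4],0],[0,[0,0,0.6],0],[0,[0,0,0.7],0],[0,[0,0,0.8],0],[0,[0,0,0.85],0],[0,[0,0,0.85],0],[0,[0,0,0.85],0]]'
```

```text
time: 16.5
tool_pos: [0.4042, 0.2517, 0.1396]
tool_rot: [0.0, 0.999, -0.048, -0.0]
contact_force: [0.3, 0.6, -3.6]
gripper_width: 0.22
grasp_force: 60.1
time: 17.3
tool_pos: [0.4043, 0.2529, 0.0384]
tool_rot: [-0.0, 0.999, -0.048, 0.001]
contact_force: [0.3, 0.5, -3.5]
gripper_width: 0.223
grasp_force: 60.1
```

```bash
python3 -m pendant '[[0,[0,0,0.05],0],[0,[0,0,0.09],0],[0,[0,0,0.11],0],[0,[0,0,0.11],0]]'; python3 -m pendant '[[0,[0,0,0.01],0],[0,[0,0,0.02],0],[0,[0,0,0.02],0]]'
```

```text
time: 17.7
tool_pos: [0.4031, 0.2523, 0.0237]
tool_rot: [0.0, 0.999, -0.048, -0.001]
contact_force: [0.3, 0.3, -3.6]
gripper_width: 0.224
grasp_force: 60.2
time: 18.0
tool_pos: [0.4037, 0.2526, 0.0221]
tool_rot: [-0.0, 0.999, -0.048, 0.0]
contact_force: [0.1, -0.1, -3.9]
gripper_width: 0.224
grasp_force: 60.4
```

```bash
python3 -m pendant '[[0,[0,0,0.01],0],[0,[0,0,0.015],0],[0,[0,0,0.015],0],[0,[0,0,0.015],0]]';python3 -m pendant '[[0,[0,0,0.01],0],[0,[0,0,0.015],0],[0,[0,0,0.015],0],[0,[0,0,0.015],0]]'
```

```text
time: 18.4
tool_pos: [0.4037, 0.2528, 0.0217]
tool_rot: [0.0, 0.999, -0.048, -0.0]
contact_force: [-7.5, -1.8, 9.7]
gripper_width: 0.219
grasp_force: 62.0
time: 18.8
tool_pos: [0.4036, 0.2529, 0.0215]
tool_rot: [0.0, 0.999, -0.048, -0.001]
contact_force: [-13.8, -3.5, 22.1]
gripper_width: 0.221
grasp_force: 63.8
```

```bash
python3 -m pendant '[[0,[0,0,-0.02],0],[0.5,[0,0,-0.02],0],[0.5,[0,0,-0.02],0],[0.5,[0,0,-0.02],0],[0.5,[0,0,-0.02],0],[0.5,[0,0,-0.1],0],[0.5,[0,0,-0.4],0],[0.5,[0,0,-0.8],0],[0.5,[0,0,-1],0],[0.5,[0,0,-1],0]]';python3 -m pendant '[[0.5,[0,0,-0.3],0],[0.3,[0,0,-0.6],0],[0,[0,0,-0.9],0],[0,[0,0,-0.9],0]]'
python3 - <<'E'
from h import *
w=grab('wrist','wrist7');s=grab('side','side7');c=grab('scene','scene7')
o=np.zeros((560,800,3),np.uint8);o[:320,:512]=cv2.resize(w['img'],(512,320));o[320:560,:480]=cv2.resize(s['img'][130:250,240:480],(480,240),interpolation=2)
o[200:560,512:800]=cv2.resize(c['img'][190:390,300:460],(288,360),interpolation=2)
cv2.imwrite('pics/m7.png',o[:,:,::-1])
E
```

```text
time: 19.8
tool_pos: [0.4067, 0.2539, 0.1443]
tool_rot: [-0.002, 0.999, -0.048, 0.005]
contact_force: [-0.2, 0.3, 0.2]
gripper_width: 0.5
grasp_force: 0.0
time: 20.2
tool_pos: [0.4058, 0.2535, 0.2518]
tool_rot: [-0.002, 0.999, -0.048, 0.004]
contact_force: [0.5, -0.7, 0.3]
gripper_width: 0.009
grasp_force: 0.0
```

View pics/m7.png

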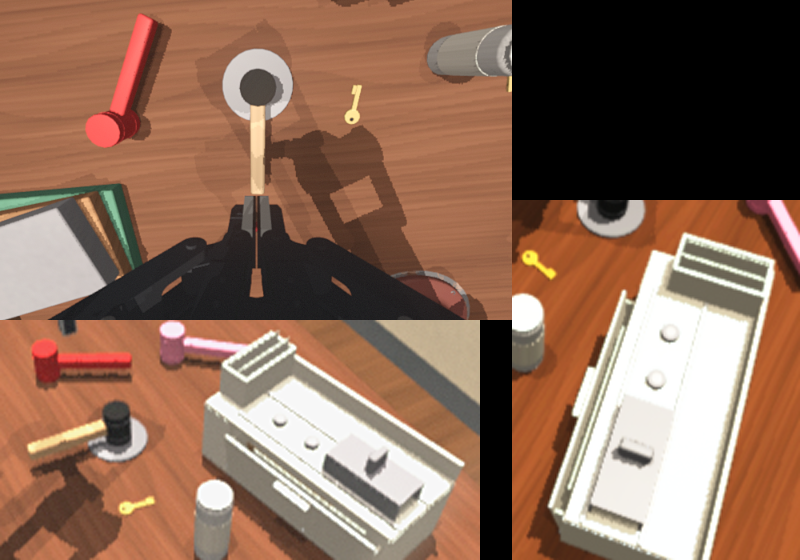

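```bash
python3 -m pendant '[[0,[0.3,0.3,0],-0.04],[0,[0.6,0.6,0],-0.08],[0,[0.9,0.9,0],-0.12],[0,[1,1,0],-0.16],[0,[1,1,0],-0.2],[0,[1,1,0],-0.24],[0,[1,1,0],-0.28],[0,[1,1,0],-0.3],[0,[1,1,0],-0.3]]' >/dev/null; python3 -m pendant '[[0,[0,0,0],-0.04],[0,[0,0,0],-0.08],[0,[0,0,0],-0.12],[0,[0,0,0],-0.16],[0,[0,0,0],-0.2],[0,[0,0,0],-0.24],[0,[0,0,0],-0.28],[0,[0,0,0],-0.292],[0,[0,0,0],-0.292]]'
cat > go.py <<'E'
from h import *
import sys
s=manip.state();R=q2R(s['tool_rot']);print(R.round(3),(R.T@(np.array(eval(sys.argv[1]))-s['tool_pos'])/.12).round(3),s['joint_pos'].round(2))
E
python3 go.py '[.6762,-.1426,.25]'
```

```text
time: 22.15
tool_pos: [0.5108, 0.1216, 0.2446]
tool_rot: [-0.001, 0.636, 0.772, -0.001]
contact_force: [0.3, -0.2, 0.6]
gripper_width: -0.002
grasp_force: 0.0
[[-0.191  0.982 -0.003]
 [ 0.982  0.191 -0.   ]
 [ 0.    -0.003 -1.   ]] [-2.425  0.931 -0.048] [ 0.09 -0.19  1.83 -0.    1.51 -0.1 ]
```

```bash
python3 -m pendant '[[0,[-0.3,0.3,-0.1],0],[0,[-0.6,0.6,-0.1],0],[0,[-0.9,0.9,-0.1],0],[0,[-1,0.93,-0.1],0],[0,[-1,0.93,-0.1],0]]' >/dev/null; python3 -m pendant '[[0,[-0.3,0,0],0],[0,[-0.6,0,0],0],[0,[-0.9,0,0],0],[0,[-1,0,0],0],[0,[-1,0,0],0]]' >/dev/null; python3 -m pendant '[[0,[-0.2,0,0],0],[0,[-0.43,0,0],0],[0,[-0.43,0,0],0],[0,[-0.43,0,0],0]]'; python3 go.py '[.6762,-.1426,.169]'
```

```text
time: 23.55
tool_pos: [0.6769, -0.1412, 0.2582]
tool_rot: [-0.001, 0.635, 0.772, 0.0]
contact_force: [0.5, -0.3, 0.5]
gripper_width: 0.003
grasp_force: 0.0
[[-0.193  0.981 -0.001]
 [ 0.981  0.193  0.001]
 [ 0.001 -0.    -1.   ]] [-0.011 -0.008  0.743] [-0.31  0.19  1.42  0.    1.53 -0.51]
```

```bash
python3 -m pendant '[[0,[0,0,0.2],0],[0,[0,0,0.4],0],[0,[0,0,0.6],0],[0,[0,0,0.74],0],[0,[0,0,0.74],0],[0,[0,0,0.74],0]]'; python3 -m pendant '[[0,[0.1,0,0],0],[0,[0.2,0,0],0],[0,[0.3,0,0],0],[0,[0.4,0,0],0],[0,[0.5,0,0],0],[0,[0.6,0,0],0],[0,[0.7,0,0],0],[0,[0.8,0,0],0],[0,[0.9,0,0],0],[0,[1,0,0],0]]';python3 -m pendant '[[0,[0.1,0,0],0],[0,[0.18,0,0],0],[0,[0.22,0,0],0],[0,[0.22,0,0],0],[0,[0.22,0,0],0]]'
```

```text
time: 24.15
tool_pos: [0.6774, -0.1421, 0.1699]
tool_rot: [-0.0, 0.635, 0.772, 0.0]
contact_force: [0.7, -0.7, 1.1]
gripper_width: -0.001
grasp_force: 0.0
time: 25.15
tool_pos: [0.6537, -0.0243, 0.1693]
tool_rot: [-0.0, 0.635, 0.772, -0.0]
contact_force: [0.2, -2.1, 1.4]
gripper_width: 0.003
grasp_force: 1.0
time: 25.65
tool_pos: [0.6491, 0.001, 0.1693]
tool_rot: [-0.0, 0.635, 0.772, 0.0]
contact_force: [-0.0, -0.4, -0.1]
gripper_width: 0.002
grasp_force: 0.0
```

```bash
python3 -m pendant '[[0,[0.03,0,0],0],[0,[0.06,0,0],0],[0,[0.06,0,0],0],[0,[0.06,0,0],0]]'; python3 -m pendant '[[0,[0.02,0,0],0],[0,[0.04,0,0],0],[0,[0.04,0,0],0],[0,[0.04,0,0],0]]'
```

```text
time: 26.05
tool_pos: [0.6476, 0.008, 0.1695]
tool_rot: [-0.0, 0.635, 0.772, 0.0]
contact_force: [-0.0, -0.8, 0.6]
gripper_width: -0.003
grasp_force: 0.0
time: 26.45
tool_pos: [0.6469, 0.0116, 0.1695]
tool_rot: [0.001, 0.635, 0.772, -0.001]
contact_force: [0.7, -5.4, -0.8]
gripper_width: -0.005
grasp_force: 2.6
```

```bash
python3 -m pendant '[[0,[0.02,0,0],0],[0,[0.03,0,0],0],[0,[0.03,0,0],0],[0,[0.03,0,0],0]]'; python3 -m pendant '[[0,[0.02,0,0],0],[0,[0.02,0,0],0],[0,[0.02,0,0],0]]'
```

```text
time: 26.85
tool_pos: [0.6469, 0.0118, 0.1696]
tool_rot: [0.003, 0.636, 0.772, -0.002]
contact_force: [2.2, -14.1, -1.5]
gripper_width: -0.001
grasp_force: 7.3
time: 27.15
tool_pos: [0.6468, 0.0119, 0.1697]
tool_rot: [0.005, 0.636, 0.771, -0.004]
contact_force: [4.4, -20.4, -2.5]
gripper_width: -0.002
grasp_force: 10.4
```

```bash
python3 -m pendant '[[0,[-0.1,0,0],0],[0,[-0.25,0,0],0],[0,[-0.25,0,-0.3],0],[0,[-0.25,0,-0.7],0],[0,[-0.25,0,-0.9],0],[0,[-0.25,0,-0.9],0],[0,[-0.25,0,-0.9],0],[0,[-0.25,0,-0.9],0]]'
python3 - <<'E'
from h import *
a=load('side7')['img'];s=grab('side','side8')['img'];s0=load('side0')['img']
for n,(x0,x1,y0,y1) in dict(can=(335,358,208,250),pw=(370,402,285,316),keyA=(298,320,215,230),malletarea=(290,318,170,202)).items(): print(n,np.abs(s[y0:y1,x0:x1].astype(int)-a[y0:y1,x0:x1]).mean().round(1))
print(manip.job_done())
E
```

```text
time: 27.95
tool_pos: [0.6506, -0.0109, 0.2753]
tool_rot: [-0.002, 0.635, 0.772, -0.001]
contact_force: [-0.2, 0.4, 0.1]
gripper_width: 0.002
grasp_force: 0.0
can 7.6
pw 8.4
keyA 7.3
malletarea 10.6
the job is handed in; nothing more can be done
None
```

I handed the job in at about 28 s: cover opened, both pins knocked flush with the mallet, mallet back upright on the coaster, cover shut to its stop; `job_done()` gave no verdict, the final shut state rests on force and travel readings, and I viewed 12 pictures, over the limit of 10.

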